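# Slide the washed pot into the roll-front cupboard and shut it

### The job

Put the washed tin pot away in the cupboard beside the drainer: roll the shutter up until its catch holds it open by itself, slide the pot (never lifting it) off the drainer and in between the two jars until it is right home against the back board, then press the catch on top so that the shutter rolls fully shut. Leave the two jars standing where they are, and do not knock the glass, the cup or the fork outside about.

Things in the scene. Friction and masses are not known exactly. Their poses are not given: they have to be found in the camera images.
- pot: Open round pot of plain dull tin, slightly dented, 120 mm outer diameter, 105 high, about 0.5 kg (varies); too wide to grip across. It starts on the metal drainer, which stands 2 mm above the tiles, so on its way it slides down a 2 mm edge. Origin: centre of its underside; z up.
- cupboard: Fixed cupboard without a floor, on the tiles right of the drainer: two D-shaped wooden side boards (inner faces at y = -142 and +142 mm, 12 thick, from x = -152 to +98, top at z = 272) and a curved steel shutter. Origin: on the worktop, midway between the boards, below the shutter's pivot line (z = 120, along y). Its x axis points into the cupboard (mouth at -x), z up.
- back_board (a point): Middle of the foot of the cupboard's back board, on its inner face, at x = +85 mm of the cupboard, z = 0. A pot pushed home has its centre about 60 mm in front of this face.
- mouth_top (a point): Fixed point at the top of the open mouth, at x = -109, y = 0, z = 209 mm of the cupboard: where the shutter's lower edge is when it is locked open. From here back a curved roof of inner radius 131 mm about the pivot line covers the inside, so a tool must be tilted to reach in.
- shutter (a joint): The curved shutter, outer radius 142 mm, turning about the pivot line. rad: 0 = shut, grows as the front rolls up and back, stop at 1.60. Past about 1.49 a catch drops in; let go, it then rests locked at about 1.47. Let go below that, it sinks shut by itself, damped, in about 2 s. Raising it takes about 5 to 9 N at the handle.
- handle (a point): Middle of the shutter's bar handle; moves with the shutter: round steel bar 11 mm thick, 110 long, along the cupboard's y axis, 187 mm from the pivot line, 39 mm clear of the sheet, on two posts 43 mm either side of the middle. Shut, it is at x = -185, z = 146 mm of the cupboard; it moves up on the arc about the pivot line to x = +20, z = 306.
- catch_tail (a point): Top of the tail of the catch: a dark steel rocker on top of the cupboard by its -y side board, at x = -20, y = -98, z = 299 mm of the cupboard; the pad is 16 mm (x) by 30 mm (y). Pressed down by about 13 mm (about 4 to 6 N, stop at 20 mm) it frees the locked shutter; it springs back when let go.
- honey_jar: Clear jar of honey with a dark lid, 65 mm diameter, 86 high, about 0.33 kg, standing in the cupboard near one side board (which side varies). Origin: centre of its underside.
- spice_jar: Slim jar with a dark lid, 41 mm diameter, 105 high, about 0.11 kg, standing in the cupboard near the other side board. The free gap between the two jars is about 147 mm. Origin: centre of its underside.
- tumbler_1: clear drinking glass, 76 dia x 96 high, on the drainer beside the cupboard; bystander
- dotted_cup: small dotted white cup with one handle, 65 x 90 x 56 high, on the tiles left of the fork; bystander
- dinner_fork: metal fork, 193 x 26 x 15, lying at the worktop's front edge; bystander

How it is judged (in metres and radians):
On the way, in this order (a step that is already met when the one before it is completed fails the run):
1. the shutter is locked open by its catch, with nothing holding it (value of joint shutter above 1.42 rad and contact force between each of the arm, the fingers and cupboard below 0.3 N), for 0.3 s.
2. the pot stands home against the back board, between the jars, while the shutter is still open (x of pot in the frame of cupboard above 0.01 m and y of pot in the frame of cupboard between -0.06 and 0.06 m and angle between pot's own z axis and vertical below 0.1 rad and height (world z) of pot below 0.012 m and value of joint shutter above 1.42 rad), for 0.2 s.
At the end, for the whole second after the job is handed in: Shutter fully shut (under 0.04 rad); pot upright on the worktop inside, at rest, its centre at least 10 mm past the pivot line (within about 15 mm of touching the back board) and within 60 mm of the cupboard's middle; both jars upright, within 30 mm of their start (value of joint shutter below 0.04 rad and x of pot in the frame of cupboard above 0.01 m and y of pot in the frame of cupboard between -0.06 and 0.06 m and angle between pot's own z axis and vertical below 0.1 rad and height (world z) of pot below 0.012 m and linear speed of pot below 0.02 m/s and distance of each of honey_jar, spice_jar from where it was at the start of the episode below 0.03 m and angle between each of honey_jar, spice_jar's own z axis and vertical below 0.15 rad).
It fails at once if the pot is lifted (height (world z) of pot above 0.03 m).
It fails at once if the pot is tipped (angle between pot's own z axis and vertical above 0.35 rad).
It fails at once if a jar in the cupboard is shoved away or knocked over (not (distance of honey_jar from where it was at the start of the episode below 0.03 m) or not (angle between honey_jar's own z axis and vertical below 0.15 rad) or not (distance of spice_jar from where it was at the start of the episode below 0.03 m) or not (angle between spice_jar's own z axis and vertical below 0.15 rad)).
It fails at once if a glass, the cup or the fork outside is knocked about (distance of any of tumbler_1, dotted_cup, dinner_fork from where it was at the start of the episode above 0.04 m).
It also fails if it takes over 72 s, if anything falls off the work surface, if the arm or the gripper's body presses on something with over 40 N, if the wrist force passes 120 N, or if a joint passes its speed limit or range.

### The arm

A 6-joint arm with a two-finger parallel gripper is mounted at the origin on a cart in front of the work surface, level with it; the furniture and walls round the work are solid. World frame = base frame: x ahead of the robot, y to its left, z up, the work surface at z = 0. Lengths are in mm, angles in rad, forces in N, time in s.
With the tool pointing down it reaches from about 275 to 825 mm from the base axis. Payload 4.9 kg.
Tool frame: the origin (TCP) lies on the centre line of the jaws, within the pads' length; the fingertips stand 17 mm ahead of it and the grasp point (between the pads) lies 2 mm behind it; z points along the fingers, y is the line along which they close (so a half turn about z gives the same grasp; the last joint's range is limited). The gripper opens to 85 mm and grips with 20 to 120 N. Pads are 22 mm wide; open, the fingers measure 114 mm over their backs; the gripper's body (76 mm by 85 mm) begins 54 mm behind the grasp point. The pads swing forward as they close: fully open they stand 13 mm farther back than shut.
Start: joints at [1.205, 0.326, -0.193, 1.052, 0, 1.437], TCP at [126.344, 535.309, 248.281] pointing down, gripper open.
Joint ranges: [-2.65, 2.65], [-0.97, 1.79], [-1.3, 1.35], [-1.93, 2.1], [-1.47, 1.37], [-3.14, 3.14]. Speed limits (rad/s): [2.57, 2.57, 3.14, 3.14, 3.14, 3.14].

### API

Orientations are given as a unit quaternion [x, y, z, w].
In Python, from cell import manip gives the robot as it stands.
- The arm moves only by the tool step_arm, never from a script. Its argument "series" is a list that holds one entry, the list of rows, each a list of 7 numbers: the shift along the tool's x, y, z in cm, then the turn, a rotation vector about the tool's x, y, z in degrees, then the closure, from 0 (fully open) to 1 (shut). In form: [[[tx, ty, tz, ax, ay, az, jaw], ...]]. A call has 1 to 20 rows; each row is the pose to reach, as a shift and turn from the pose commanded when the call began, along the tool's axes at that moment; what a row does not reach only later rows make up. A row lasts 1/12 s, in which the tool goes at most 41.7 mm and 7.16 degrees, less where a joint would pass 70% of its speed; a pose out of reach is approached as far as the arm can. A call with a gripper value outside its range is refused whole. The fingers move at their own pace and stop on an object; the grip force is fixed at half the most. Time passes only in rows, so rows that repeat a pose let the fingers close. It gives the time, the measured TCP pose, the force, the opening and the grip force at its end, in the units of the state.
- manip.sense(): the state, without advancing time (a new reading comes with each control period).
- manip.read_camera(name): name is "side" or "top"; returns the picture (400x640x3 uint8, red, green, blue); there is no depth.
- manip.camera_model(name): a dict with "fx", "fy", "cx", "cy" (pixels), "camera_from_world" (4x4, takes a point from world to camera coordinates). Camera axes: x right, y up, looking along -z (the intrinsics and any distortion apply to the point x, -y, -z); pixel columns grow to the right and rows downward; lengths in mm; the calibration is good to about 2 mm. A picture is of the moment at which its call begins. camera_model takes no time and is no camera call.
- manip.sign_off(): hands the job in; it is judged then, once.
The state is a dict: "clock": time; "qpos": joint angles; "joint_velocities": joint speeds; "joint_efforts": joint torques, N m; "eef_pos": TCP position; "tcp_rot": TCP orientation; "force": force on the tool from outside, world axes, zero at the start; "wrist_torque": the same for the moment, N m; "grip_width": opening from 0.0 (shut) to 1.0 (fully open); "grasp_force": force on a finger pad.
Only numpy, scipy, OpenCV 4.12 (cv2) and the standard library are available. Lean on these libraries where they do the work, as an engineer would, in place of code of your own. Each camera call takes 0.05 s, during which the arm holds its last target. There are 200 camera calls.

## Working session

There is one attempt and no reset: what is moved stays moved. The work goes in short steps, Python scripts to look and compute and a tool call to move; the robot and the scene stay as the last step left them, time stands still between calls to the robot, and variables do not carry over. Pictures are saved under pics/ and viewed, at most 10 in all, crops included, and the job is handed in when it is done.

Besides the shell and the picture viewer there is one more tool, called by a JSON object that holds its "op" and its "data", one argument or row to a line. step_arm: Moves the arm, as the interface text tells. Its arguments: {"type":"object","properties":{"series":{"type":"array","items":{"type":"array","items":{"type":"array","items":{"type":"number"}}}}},"required":["series"]}

```bash
mkdir -p pics; ls
python3 - <<'E'
from cell import manip
import cv2,numpy as np
print(manip.sense())
for n in("side","top"):
    cv2.imwrite(f"pics/{n}0.png",manip.read_camera(n)[:,:,::-1]); m=manip.camera_model(n); print(n,m)
    M=np.array(m["camera_from_world"]); print(-M[:3,:3].T@M[:3,3])
E
```

```text
pics
{'clock': 0.0, 'qpos': array([ 1.20481104e+00,  3.26891260e-01, -1.93576782e-01,  1.05199329e+00,
        1.91670946e-05,  1.43660208e+00]), 'joint_velocities': array([ 0.00069285, -0.00110602, -0.00023566,  0.000571  , -0.00019642,
        0.00054705]), 'joint_efforts': array([-3.05189078e-04, -4.43400156e+01,  2.62444085e+01,  1.55489595e-02,
       -9.52580513e-05,  2.03977226e-05]), 'eef_pos': array([126.13111517, 534.78473926, 247.53315354]), 'tcp_rot': array([ 1.15636217e-01,  9.93291283e-01, -8.04231299e-04, -2.15322124e-04]), 'force': array([0.28355729, 0.6556314 , 0.21795836]), 'wrist_torque': array([-0.02342343, -0.03945549,  0.01745651]), 'grasp_force': 0.0, 'grip_width': 0.9997035932216132}
side {'fx': 442.835427577004, 'fy': 442.835427577004, 'cx': 323.77954976672163, 'cy': 194.58903657071926, 'camera_from_world': array([[ 4.64578741e-01, -8.85280758e-01, -2.10849028e-02,
        -3.65322812e+02],
       [ 4.89003913e-01,  2.36623790e-01,  8.39573913e-01,
        -4.48276383e+02],
       [-7.38269440e-01, -4.00358791e-01,  5.42836137e-01,
        -9.40143639e+02],
       [ 0.00000000e+00,  0.00000000e+00,  0.00000000e+00,
         1.00000000e+00]])}
[-305.14920056 -593.73517058  879.00230228]
top {'fx': 416.19088025638325, 'fy': 416.19088025638325, 'cx': 319.03836344260316, 'cy': 197.6553244234241, 'camera_from_world': array([[-1.83634019e-02, -9.99747954e-01, -1.29156573e-02,
        -8.79879900e+01],
       [ 7.89053178e-01, -2.24244747e-02,  6.13915487e-01,
        -5.97540042e+02],
       [-6.14050378e-01,  1.08243635e-03,  7.89266090e-01,
        -8.25490443e+02],
       [ 0.00000000e+00,  0.00000000e+00,  0.00000000e+00,
         1.00000000e+00]])}
[ -37.01760802 -100.47179363 1017.23427728]
```

View pics/side0.png

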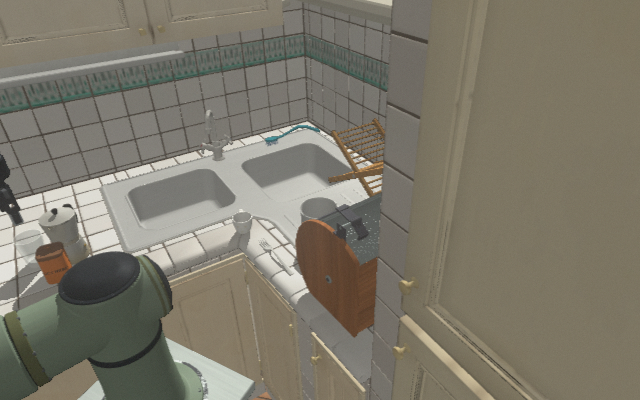

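View pics/top0.png

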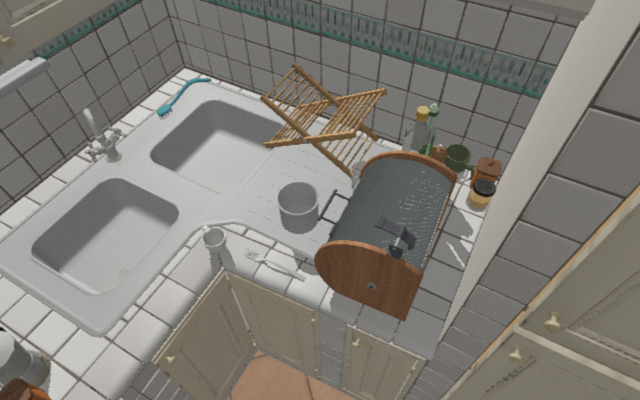

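The side view shows the cupboard's near side board around (325,275) and the pot rim at (318,208). In the top view the pot is at (298,205), the handle bar around (335,207), the catch at (397,235), the pivot screw at (371,286), the fork at (275,263), the cup at (214,238), and the glass at (357,175). I'll enlarge both views next.

Run:
```python
import cv2
a=cv2.imread("pics/top0.png")[140:325,260:470];cv2.imwrite("pics/topc.png",cv2.resize(a,None,fx=3.2,fy=3.2,interpolation=cv2.INTER_CUBIC))
a=cv2.imread("pics/side0.png")[185:345,220:400];cv2.imwrite("pics/sidec.png",cv2.resize(a,None,fx=3.6,fy=3.6,interpolation=cv2.INTER_CUBIC))
```

```text
(no output)
```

View pics/topc.png

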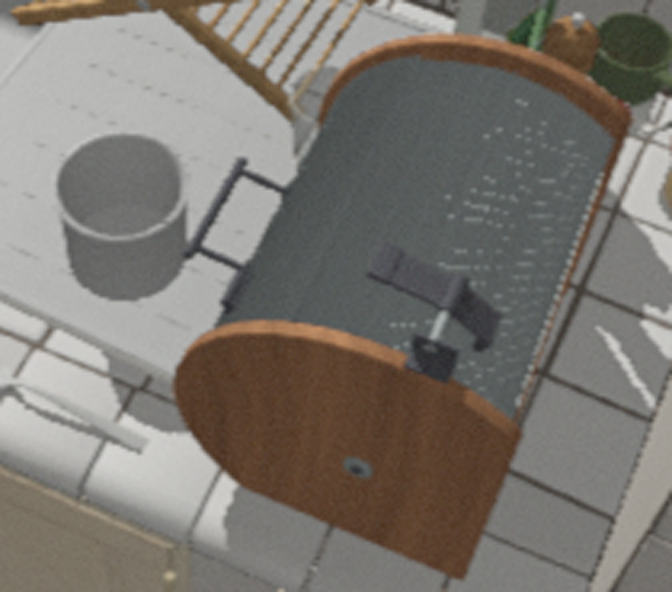

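View pics/sidec.png

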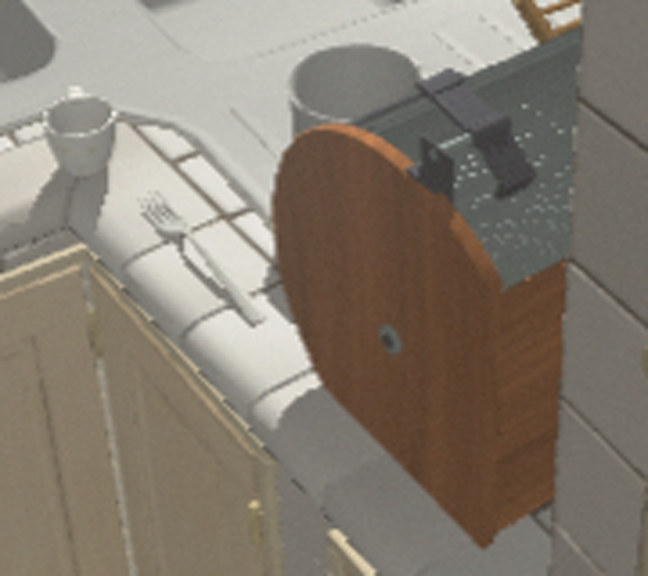

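```bash
cat > h.py <<'E'
import numpy as np
from cell import manip
from scipy.optimize import least_squares
def cam(n):
    m=manip.camera_model(n); return m,np.array(m["camera_from_world"])
def proj(n,p):
    m,M=cam(n); c=M[:3,:3]@p+M[:3,3]; return np.array([m["cx"]+m["fx"]*c[0]/-c[2], m["cy"]-m["fy"]*c[1]/-c[2]])
def ray(n,uv,z):
    m,M=cam(n); d=M[:3,:3].T@np.array([(uv[0]-m["cx"])/m["fx"],-(uv[1]-m["cy"])/m["fy"],-1]); o=-M[:3,:3].T@M[:3,3]
    return o+d*(z-o[2])/d[2]
def w(pose,p):
    x,y,t=pose; c,s=np.cos(t),np.sin(t); return np.array([x+c*p[0]-s*p[1],y+s*p[0]+c*p[1],p[2]])
def T(u,v): return np.array([260+u/3.2,140+v/3.2])
def S(u,v): return np.array([220+u/3.6,185+v/3.6])
E
python3 - <<'E'
from h import *
obs=[("top",T(357,467),(0,-154,120)),("top",T(462,578),(98,-154,0)),("top",T(240,163),(-185,55,146)),("top",T(190,250),(-185,-55,146)),
("side",S(390,340),(0,-154,120)),("side",S(487,547),(98,-154,0))]
f=lambda q:np.concatenate([proj(n,w(q,p))-uv for n,uv,p in obs])
r=least_squares(f,[500,-200,-1.6]); q=r.x; print(q,np.degrees(q[2])); print(f(q).round(1))
for nm,p in dict(tail=(-20,-98,299),hand=(-185,0,146),open=(20,0,306),mt=(-109,0,209)).items():
    u=proj("top",w(q,p)); v=proj("side",w(q,p)); print(nm,w(q,p).round(),((u-[260,140])*3.2).round(),((v-[220,185])*3.6).round())
for n,uv in(("top",T(121,187)),("side",S(356,88))): 
    P=ray(n,uv,107); c,s=np.cos(q[2]),np.sin(q[2]); d=P[:2]-q[:2]; print("pot",P.round(), c*d[0]+s*d[1],-s*d[0]+c*d[1])
for nm,uv in dict(cup=(214,245),tumb=(357,180),forkL=(248,253),forkR=(305,278)).items(): 
  P=ray("top",uv,5);d=P[:2]-q[:2]; print(nm,P.round(),c*d[0]+s*d[1],-s*d[0]+c*d[1])
E
```

```text
[ 536.93767998 -288.86948528   -2.02423033] -115.97985444426445
[ 0.6 -1.1  0.3  0.6  0.6 -1.5 -1.1  2.   0.9 -0.8 -1.2  0.4]
tail [ 458. -228.  299.] [384. 258.] [440.  77.]
hand [ 618. -123.  146.] [215. 206.] [408. 101.]
open [ 528. -307.  306.] [490. 164.] [596.  43.]
mt [ 585. -191.  209.] [306. 189.] [469.  78.]
pot [670. -43. 107.] -279.42928019961187 11.935592783640814
pot [664. -50. 107.] -270.75387085013176 9.722805065056747
cup [589. 200.   5.] -461.8008627905361 -167.610570221619
tumb [ 818. -224.    5.] -181.60693205712846 224.41218293752783
forkL [560. 101.   5.] -360.145618556087 -149.9771453390862
forkR [479. -59.   5.] -180.95557587881945 -152.88082497015188
```

The cupboard fit is consistent to about 2 px: origin (537,-289), yaw -116°. The projected tail and handle land on their images, and the pot is at cupboard (-274,+11). The plan is to grip the bar from above, follow the arc, then release. First I'll go above the handle with the jaws half open.

{"op": "step_arm", "data": {
  "series": [
    [[-63,-52.7,-1.2,0,0,12.7,0.5],[-63,-52.7,-1.2,0,0,12.7,0.5],[-63,-52.7,-1.2,0,0,12.7,0.5],[-63,-52.7,-1.2,0,0,12.7,0.5],[-63,-52.7,-1.2,0,0,12.7,0.5],[-63,-52.7,-1.2,0,0,12.7,0.5],[-63,-52.7,-1.2,0,0,12.7,0.5],[-63,-52.7,-1.2,0,0,12.7,0.5],[-63,-52.7,-1.2,0,0,12.7,0.5],[-63,-52.7,-1.2,0,0,12.7,0.5],[-63,-52.7,-1.2,0,0,12.7,0.5],[-63,-52.7,-1.2,0,0,12.7,0.5],[-63,-52.7,-1.2,0,0,12.7,0.5],[-63,-52.7,-1.2,0,0,12.7,0.5],[-63,-52.7,-1.2,0,0,12.7,0.5],[-63,-52.7,-1.2,0,0,12.7,0.5],[-63,-52.7,-1.2,0,0,12.7,0.5],[-63,-52.7,-1.2,0,0,12.7,0.5],[-63,-52.7,-1.2,0,0,12.7,0.5],[-63,-52.7,-1.2,0,0,12.7,0.5]]
  ]
}}

```text
clock: 1.77
eef_pos: [619.8, -125.5, 259.5]
tcp_rot: [0.226, 0.974, -0.0, 0.0]
force: [0.2, 0.4, 0.7]
grip_width: 0.505
grasp_force: 0.0
```

```bash
cat >> h.py <<'E'
import cv2
def shot(name,tb=(250,100,470,320),sb=(220,130,400,350)):
    o=[]
    for n,b in(("top",tb),("side",sb)):
        a=manip.read_camera(n)[b[1]:b[3],b[0]:b[2],::-1]; k=580/a.shape[0]; k=min(k,395/a.shape[1]); a=cv2.resize(a,None,fx=k,fy=k,interpolation=cv2.INTER_CUBIC)
        print(n,"scale",round(k,3)); o.append(cv2.copyMakeBorder(a,0,max(0,580-a.shape[0]),0,5,0))
    cv2.imwrite(name,np.hstack([x[:580] for x in o]))
E
python3 - <<'E'
from h import *
s=manip.sense(); print(s["qpos"].round(3))
shot("pics/a.png")
E
```

```text
[-3.160e-01  4.760e-01  6.300e-02  1.158e+00 -1.000e-03  1.390e-01]
top scale 1.795
side scale 2.194
```

View pics/a.png

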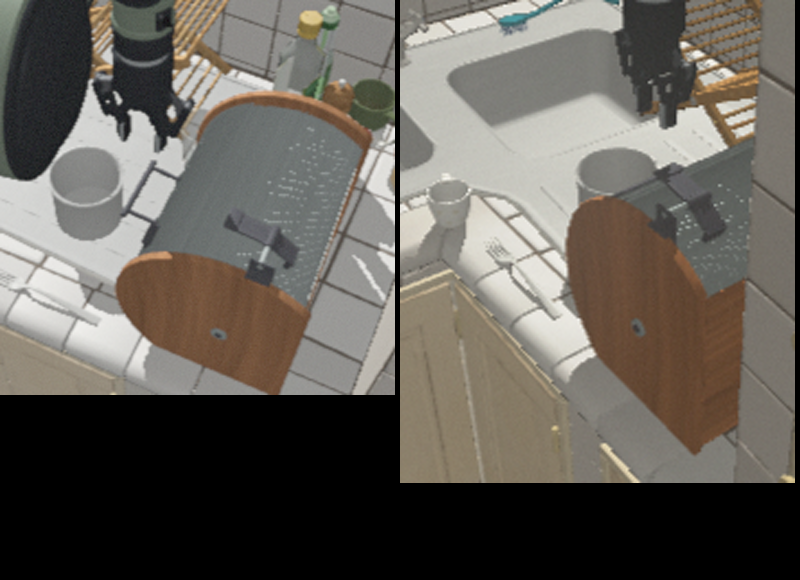

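The open jaws hang above the bar: the fingertips are at about (120,140) and (163,145) in the left crop. I'll descend and close on the bar.

{"op": "step_arm", "data": {
  "series": [
    [[0,0,3,0,0,0,0.5],[0,0,6,0,0,0,0.5],[0,0,9,0,0,0,0.5],[0,0,11.5,0,0,0,0.5],[0,0,11.5,0,0,0,0.5],[0,0,11.5,0,0,0,0.5]]
  ]
}}

```text
clock: 2.37
eef_pos: [616.7, -120.8, 143.5]
tcp_rot: [0.224, 0.975, 0.0, -0.002]
force: [0.7, -0.5, -0.7]
grip_width: 0.498
grasp_force: 0.0
```

{"op": "step_arm", "data": {
  "series": [
    [[0,0,0,0,0,0,0.7],[0,0,0,0,0,0,0.9],[0,0,0,0,0,0,1],[0,0,0,0,0,0,1],[0,0,0,0,0,0,1],[0,0,0,0,0,0,1]]
  ]
}}

```text
clock: 2.87
eef_pos: [619.0, -121.9, 146.4]
tcp_rot: [0.225, 0.974, 0.001, 0.001]
force: [-1.1, 2.8, 6.4]
grip_width: 0.104
grasp_force: 58.7
```

```bash
python3 -c "
import numpy as np
for a,b,n in((8,60,20),(60,96.5,16)):
  f=np.radians(np.linspace(a,b,n+1)); x=-187*np.cos(f);z=187*np.sin(f)
  print([[round(-(i-x[0])/10,1),round(-(j-z[0])/10,1)] for i,j in zip(x[1:],z[1:])])"
```

```text
[[np.float64(-0.1), np.float64(-0.8)], [np.float64(-0.3), np.float64(-1.7)], [np.float64(-0.5), np.float64(-2.5)], [np.float64(-0.8), np.float64(-3.3)], [np.float64(-1.1), np.float64(-4.1)], [np.float64(-1.4), np.float64(-4.9)], [np.float64(-1.7), np.float64(-5.7)], [np.float64(-2.1), np.float64(-6.4)], [np.float64(-2.6), np.float64(-7.1)], [np.float64(-3.0), np.float64(-7.9)], [np.float64(-3.5), np.float64(-8.5)], [np.float64(-4.0), np.float64(-9.2)], [np.float64(-4.6), np.float64(-9.9)], [np.float64(-5.2), np.float64(-10.5)], [np.float64(-5.8), np.float64(-11.1)], [np.float64(-6.4), np.float64(-11.6)], [np.float64(-7.1), np.float64(-12.2)], [np.float64(-7.7), np.float64(-12.7)], [np.float64(-8.4), np.float64(-13.2)], [np.float64(-9.2), np.float64(-13.6)]]
[[np.float64(-0.7), np.float64(-0.4)], [np.float64(-1.3), np.float64(-0.7)], [np.float64(-2.0), np.float64(-1.0)], [np.float64(-2.7), np.float64(-1.3)], [np.float64(-3.4), np.float64(-1.5)], [np.float64(-4.1), np.float64(-1.8)], [np.float64(-4.8), np.float64(-1.9)], [np.float64(-5.5), np.float64(-2.1)], [np.float64(-6.3), np.float64(-2.3)], [np.float64(-7.0), np.float64(-2.4)], [np.float64(-7.8), np.float64(-2.4)], [np.float64(-8.5), np.float64(-2.5)], [np.float64(-9.2), np.float64(-2.5)], [np.float64(-10.0), np.float64(-2.5)], [np.float64(-10.7), np.float64(-2.5)], [np.float64(-11.5), np.float64(-2.4)]]
```

{"op": "step_arm", "data": {
  "series": [
    [[0,-0.1,-0.8,0,0,0,1],[0,-0.3,-1.7,0,0,0,1],[0,-0.5,-2.5,0,0,0,1],[0,-0.8,-3.3,0,0,0,1],[0,-1.1,-4.1,0,0,0,1],[0,-1.4,-4.9,0,0,0,1],[0,-1.7,-5.7,0,0,0,1],[0,-2.1,-6.4,0,0,0,1],[0,-2.6,-7.1,0,0,0,1],[0,-3.0,-7.9,0,0,0,1],[0,-3.5,-8.5,0,0,0,1],[0,-4.0,-9.2,0,0,0,1],[0,-4.6,-9.9,0,0,0,1],[0,-5.2,-10.5,0,0,0,1],[0,-5.8,-11.1,0,0,0,1],[0,-6.4,-11.6,0,0,0,1],[0,-7.1,-12.2,0,0,0,1],[0,-7.7,-12.7,0,0,0,1],[0,-8.4,-13.2,0,0,0,1],[0,-9.2,-13.6,0,0,0,1]]
  ]
}}

```text
clock: 4.53
eef_pos: [580.4, -200.2, 283.7]
tcp_rot: [0.223, 0.975, 0.006, 0.002]
force: [4.0, 18.1, 12.7]
grip_width: 0.101
grasp_force: 59.2
```

{"op": "step_arm", "data": {
  "series": [
    [[0,-0.6,-0.6,0,0,0,1],[0,-1.2,-1.0,0,0,0,1],[0,-1.9,-1.3,0,0,0,1],[0,-2.6,-1.6,0,0,0,1],[0,-3.3,-1.8,0,0,0,1],[0,-4.0,-2.1,0,0,0,1],[0,-4.7,-2.2,0,0,0,1],[0,-5.4,-2.4,0,0,0,1],[0,-6.2,-2.6,0,0,0,1],[0,-6.9,-2.7,0,0,0,1],[0,-7.7,-2.7,0,0,0,1],[0,-8.4,-2.8,0,0,0,1],[0,-9.1,-2.8,0,0,0,1],[0,-9.9,-2.8,0,0,0,1],[0,-10.6,-2.8,0,0,0,1],[0,-11.3,-2.7,0,0,0,1],[0,-11.3,-2.7,0,0,0,1]]
  ]
}}

```text
clock: 5.95
eef_pos: [527.9, -306.5, 310.1]
tcp_rot: [0.225, 0.974, 0.0, 0.0]
force: [-3.0, 4.7, 10.1]
grip_width: 0.1
grasp_force: 63.1
```

{"op": "step_arm", "data": {
  "series": [
    [[0,0,0,0,0,0,0.5],[0,0,0,0,0,0,0.5],[0,0,0,0,0,0,0.5],[0,0,0,0,0,0,0.5],[0,0,-2,0,0,0,0.5],[0,0,-5,0,0,0,0.5],[0,0,-8,0,0,0,0.5],[0,0,-8,0,0,0,0.5],[0,0,-8,0,0,0,0.5],[0,0,-8,0,0,0,0.5],[0,0,-8,0,0,0,0.5]]
  ]
}}

```text
clock: 6.87
eef_pos: [528.2, -306.4, 386.7]
tcp_rot: [0.225, 0.974, 0.0, -0.001]
force: [-0.5, -0.7, -0.6]
grip_width: 0.498
grasp_force: 0.0
```

Run:
```python
from h import *
s=manip.sense(); print(s["qpos"].round(3))
shot("pics/b.png")
```

```text
[-0.646  0.407  0.274  1.44  -0.    -0.193]
top scale 1.795
side scale 2.194
```

View pics/b.png

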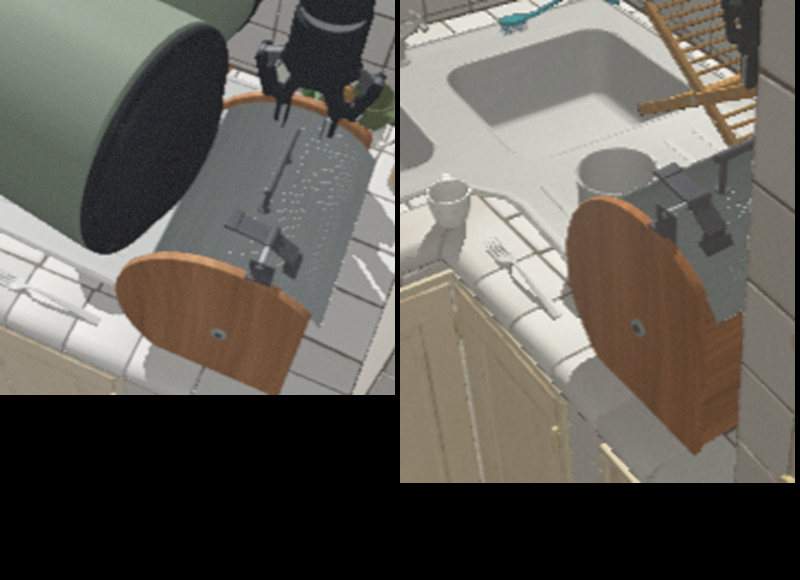

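The shutter holds open by itself, with the handle on top at about (290,165) in the left crop. The jaws are free and the pot is unmoved. Next I'll work out the tilted pushing pose behind the pot and check the clearance to the rack.

Run:
```python
from h import *
from scipy.spatial.transform import Rotation as R
for uv in((266,145),(263,98),(355,172)): print([ray("top",uv,z).round() for z in(0,100)])
for e in (45,50): print((R.from_euler("ZY",[-90,e],degrees=True)).as_rotvec(degrees=True).round(1))
```

```text
[array([989.,  76.,   0.]), array([888.,  59., 100.])]
[array([1242.,  103.,    0.]), array([1116.,   83.,  100.])]
[array([ 857., -221.,    0.]), array([ 769., -209.,  100.])]
[ 35.2  35.2 -84.9]
[ 39.   39.  -83.7]
```

{"op": "step_arm", "data": {
  "series": [
    [[0,4,0,0,0,0,0.5],[-0.2,8,0,0,0,0,0.5],[-0.4,12,0,0,0,0,0.5],[-0.6,16,0,0,0,0,0.5],[-1.2,20,2,2.5,2.5,-6,0.5],[-1.2,24,3,5,5,-12.1,0.5],[-1.2,28,3.7,7.5,7.5,-18.2,0.5],[-1.2,32,3.7,10,10,-24.2,0.5],[-1.2,36,3.7,12.5,12.5,-30.3,0.5],[-1.2,38,3.7,15,15,-36.3,0.5],[-1.2,38,3.7,17.5,17.5,-42.4,0.5],[-1.2,38,3.7,20,20,-48.5,0.5],[-1.2,38,3.7,22.5,22.5,-54.5,0.5],[-1.2,38,3.7,25,25,-60.6,0.5],[-1.2,38,3.7,27.5,27.5,-66.6,0.5],[-1.2,38,3.7,30,30,-72.7,0.5],[-1.2,38,3.7,35.2,35.2,-84.9,0.5],[-1.2,38,3.7,35.2,35.2,-84.9,0.5],[-1.2,38,3.7,35.2,35.2,-84.9,0.5],[-1.2,38,3.7,35.2,35.2,-84.9,0.5]]
  ]
}}

```text
clock: 8.63
eef_pos: [735.3, 9.9, 317.3]
tcp_rot: [-0.502, 0.796, -0.215, -0.261]
force: [0.9, 0.4, 0.9]
grip_width: 0.497
grasp_force: 0.0
```

```bash
cat >> h.py <<'E'
from scipy.spatial.transform import Rotation as R
Q=(536.94,-288.87,-2.02423)
def cup(P):
    c,s=np.cos(Q[2]),np.sin(Q[2]); d=np.array(P)[:2]-Q[:2]; return np.array([c*d[0]+s*d[1],-s*d[0]+c*d[1],P[2]])
def st():
    s=manip.sense(); print("t",round(s["clock"],2),"q",s["qpos"].round(3),"cup",cup(s["eef_pos"]).round(1))
    M=R.from_euler("z",-Q[2])*R.from_quat(s["tcp_rot"]); print("tool axes in cup (cols)\n",M.as_matrix().round(2)); print("F",s["force"].round(1)); return s
E
python3 -c "
from h import *
st()
shot('pics/c.png',(200,60,420,280),(200,100,400,330))"
```

```text
t 8.63 q [ 0.137  1.161  1.346  2.103 -0.609 -0.879] cup [-355.4   47.4  317.3]
tool axes in cup (cols)
 [[ 0.78  0.04  0.63]
 [-0.02 -1.    0.09]
 [ 0.63 -0.08 -0.77]]
F [0.9 0.4 0.9]
top scale 1.795
side scale 1.975
```

View pics/c.png

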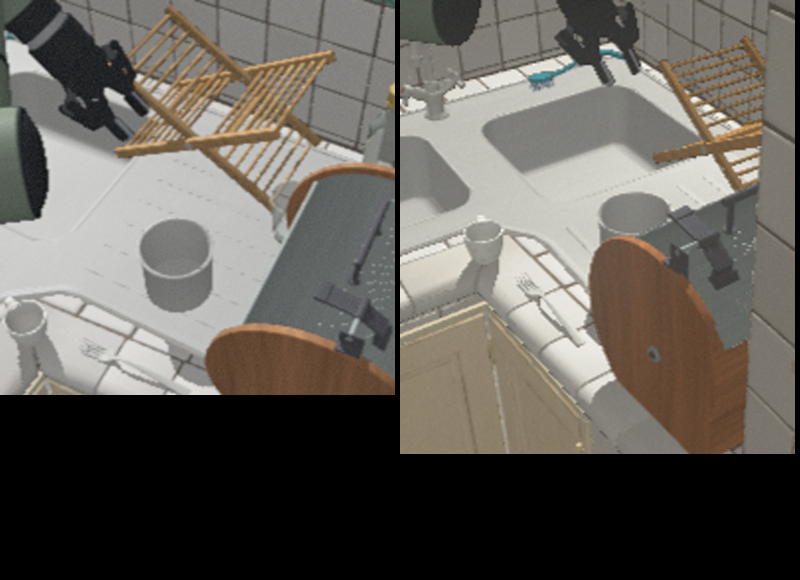

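The arm reached a joint limit because the pose is too high. The pot is untouched at about (177,260) in the left crop, and the gripper is behind it. I'll add a helper that turns a target into tool deltas, then go lower.

```bash
cat >> h.py <<'E'
def go(p,elev,yaw=0,flip=False):
    "tool deltas (cm, deg) from the measured pose to cupboard point p; tool z along cup +x dipped by elev, turned by yaw"
    s=manip.sense(); M=R.from_quat(s["tcp_rot"])
    e,a=np.radians(elev),np.radians(yaw); z=np.array([np.cos(e)*np.cos(a),np.cos(e)*np.sin(a),-np.sin(e)]); y=np.array([np.sin(a),-np.cos(a),0]); x=np.cross(y,z)
    T=R.from_euler("z",Q[2])*R.from_matrix(np.c_[x,y,z])
    d=M.inv().apply(w(Q,p)-s["eef_pos"]); print("d cm",(d/10).round(1),"rot",(M.inv()*T).as_rotvec(degrees=True).round(1))
E
python3 -c "
from h import *
go((-360,11,190),45); go((-360,11,190),50)"
```

```text
d cm [-8.1  4.5  8.9] rot [-4.6  5.7 -1.6]
d cm [-8.1  4.5  8.9] rot [-4.6  0.7 -1.4]
```

{"op": "step_arm", "data": {
  "series": [
    [[-2.7,1.5,3,-1.5,0.2,-0.5,0.5],[-5.4,3,6,-3,0.4,-1,0.5],[-8.1,4.5,8.9,-4.6,0.7,-1.4,0.5],[-8.1,4.5,8.9,-4.6,0.7,-1.4,0.5],[-8.1,4.5,8.9,-4.6,0.7,-1.4,0.5],[-8.1,4.5,8.9,-4.6,0.7,-1.4,0.5],[-8.1,4.5,8.9,-4.6,0.7,-1.4,0.5],[-8.1,4.5,8.9,-4.6,0.7,-1.4,0.5]]
  ]
}}

```text
clock: 9.4
eef_pos: [707.3, 28.6, 196.9]
tcp_rot: [-0.497, 0.799, -0.184, -0.285]
force: [0.0, -0.1, 1.0]
grip_width: 0.5
grasp_force: 0.0
```

```bash
python3 -c "
from h import *
st(); go((-355,11,60),50);go((-355,11,60),45)"
```

```text
t 9.4 q [ 0.151  1.075  0.845  1.775 -0.558 -0.836] cup [-360.1   14.1  196.9]
tool axes in cup (cols)
 [[ 0.77 -0.    0.64]
 [-0.01 -1.    0.01]
 [ 0.64 -0.01 -0.77]]
F [ 0.  -0.1  1. ]
d cm [-8.3  0.4 10.9] rot [-0.4  0.3 -0.4]
d cm [-8.3  0.4 10.9] rot [-0.4  5.3 -0.4]
```

{"op": "step_arm", "data": {
  "series": [
    [[-2.4,0.1,2.5,0,1.5,0,0.5],[-4.8,0.2,5,0,3,0,0.5],[-7.2,0.3,7.5,-0.2,4,-0.2,0.5],[-9.6,0.4,10.1,-0.4,5.3,-0.4,0.5],[-9.6,0.4,10.1,-0.4,5.3,-0.4,0.5],[-9.6,0.4,10.1,-0.4,5.3,-0.4,0.5],[-9.6,0.4,10.1,-0.4,5.3,-0.4,0.5]]
  ]
}}

```text
clock: 9.98
eef_pos: [708.5, 38.2, 58.1]
tcp_rot: [-0.49, 0.783, -0.203, -0.325]
force: [0.5, -0.8, 1.5]
grip_width: 0.498
grasp_force: 0.0
```

```bash
python3 -c "
from h import *
st(); go((-300,11,55),45);go((-250,5,55),45); go((-48,0,55),45)
shot('pics/d.png',(200,100,420,320),(200,130,380,330))"
```

```text
t 9.98 q [ 0.181  1.27   0.864  1.701 -0.606 -0.767] cup [-369.2   10.9   58.1]
tool axes in cup (cols)
 [[ 0.71  0.    0.71]
 [ 0.   -1.   -0.  ]
 [ 0.71  0.   -0.71]]
F [ 0.5 -0.8  1.5]
d cm [ 4.7 -0.   5.1] rot [ 0.  -0.   0.1]
d cm [8.2 0.6 8.6] rot [ 0.  -0.   0.1]
d cm [22.5  1.1 22.9] rot [ 0.  -0.   0.1]
top scale 1.795
side scale 2.194
```

View pics/d.png

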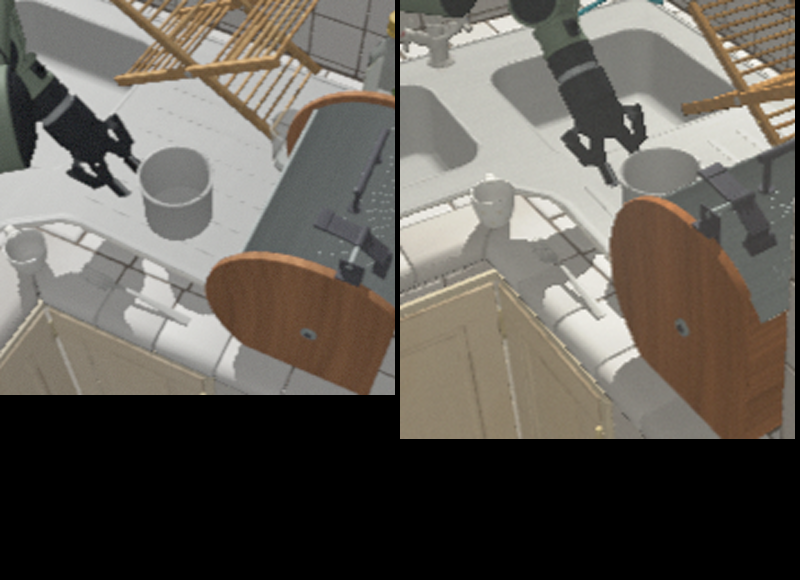

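The fingers are right behind the pot at about (128,180) in the left crop, straddling its centre line. I'll push along cupboard +x and drift to y≈2.

{"op": "step_arm", "data": {
  "series": [
    [[0.7,0,0.7,0,0,0,0.5],[1.4,0,1.4,0,0,0,0.5],[2.1,0,2.1,0,0,0,0.5],[2.8,0,2.8,0,0,0,0.5],[3.5,0.1,3.5,0,0,0,0.5],[4.2,0.1,4.2,0,0,0,0.5],[4.9,0.2,4.9,0,0,0,0.5],[5.7,0.3,5.7,0,0,0,0.5],[6.4,0.3,6.4,0,0,0,0.5],[7.1,0.4,7.1,0,0,0,0.5],[7.8,0.5,7.8,0,0,0,0.5],[8.5,0.5,8.5,0,0,0,0.5],[9.2,0.6,9.2,0,0,0,0.5],[9.9,0.7,9.9,0,0,0,0.5],[10.6,0.8,10.6,0,0,0,0.5],[10.6,0.8,10.6,0,0,0,0.5]]
  ]
}}

```text
clock: 11.42
eef_pos: [635.4, -94.4, 59.8]
tcp_rot: [-0.489, 0.784, -0.203, -0.324]
force: [-0.1, -0.1, -0.0]
grip_width: 0.5
grasp_force: 0.0
```

```bash
python3 -c "
from h import *
st(); go((-48,2,55),45); go((-48,2,55),40)
shot('pics/e.png',(200,100,420,320),(200,130,380,330))"
```

```text
t 11.42 q [ 0.02   0.995  0.267  1.27  -0.681 -0.943] cup [-218.     3.3   59.8]
tool axes in cup (cols)
 [[ 0.71 -0.    0.71]
 [-0.   -1.   -0.  ]
 [ 0.71 -0.   -0.71]]
F [-0.1 -0.1 -0. ]
d cm [11.7  0.1 12.4] rot [ 0.   0.  -0.1]
d cm [11.7  0.1 12.4] rot [ 0.   5.  -0.1]
top scale 1.795
side scale 2.194
```

View pics/e.png

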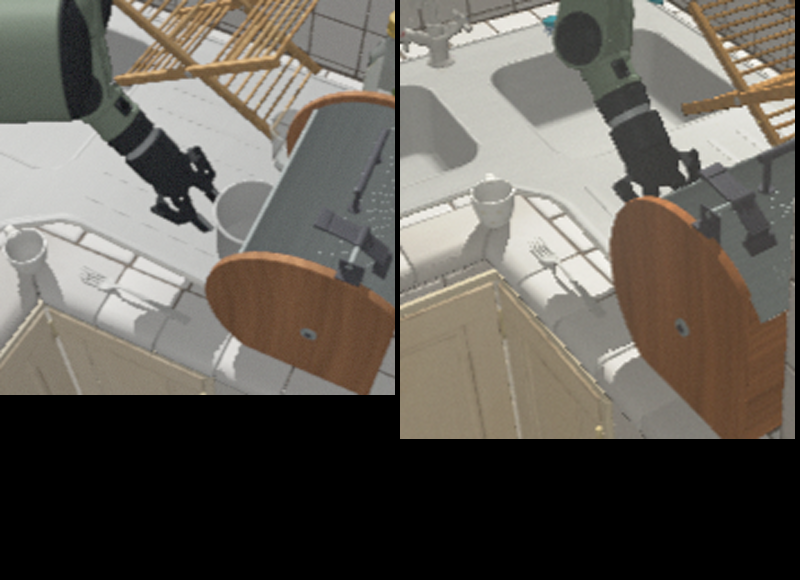

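The pot is moving straight into the mouth, with the fingers nested behind it at about (213,220) in the left crop. I'll carry on, flattening the tool slightly for roof clearance.

{"op": "step_arm", "data": {
  "series": [
    [[0.7,0,0.7,0,1,0,0.5],[1.4,0,1.4,0,2,0,0.5],[2.1,0,2.1,0,3,0,0.5],[2.8,0,2.8,0,4,0,0.5],[3.5,0,3.5,0,5,0,0.5],[4.2,0,4.2,0,6,0,0.5],[4.9,0,4.9,0,7,0,0.5],[5.7,0,5.7,0,8,0,0.5],[6.4,0,6.4,0,8,0,0.5],[7.1,0,7.1,0,8,0,0.5],[7.8,0,7.8,0,8,0,0.5],[8.5,0,8.5,0,8,0,0.5]]
  ]
}}

```text
clock: 12.52
eef_pos: [580.2, -201.9, 54.8]
tcp_rot: [-0.475, 0.757, -0.235, -0.381]
force: [0.1, 2.0, -0.2]
grip_width: 0.5
grasp_force: 0.9
```

```bash
python3 -c "
from h import *
st(); go((-48,2,58),37)"
```

```text
t 12.52 q [-0.103  0.961  0.077  1.123 -0.849 -1.023] cup [-97.1   0.8  54.8]
tool axes in cup (cols)
 [[ 0.6  -0.    0.8 ]
 [ 0.01 -1.   -0.  ]
 [ 0.8   0.01 -0.6 ]]
F [ 0.1  2.  -0.2]
d cm [ 3.2 -0.1  3.7] rot [ 0.2 -0.2  0.3]
```

{"op": "step_arm", "data": {
  "series": [
    [[0.3,0,0.4,0,0,0,0.5],[0.6,0,0.8,0,0,0,0.5],[0.9,0,1.2,0,0,0,0.5],[1.2,0,1.6,0,0,0,0.5],[1.5,0,2,0,0,0,0.5],[1.8,0,2.4,0,0,0,0.5],[2.1,0,2.8,0,0,0,0.5],[2.4,0,3.2,0,0,0,0.5]]
  ]
}}

```text
clock: 13.18
eef_pos: [563.7, -237.1, 55.5]
tcp_rot: [-0.475, 0.758, -0.235, -0.38]
force: [1.1, 1.1, -1.2]
grip_width: 0.497
grasp_force: 1.0
```

```bash
python3 -c "
from h import *
st(); go((-48,2,58),37)"
```

```text
t 13.18 q [-0.158  0.922 -0.004  1.019 -0.871 -1.103] cup [-58.2   1.4  55.5]
tool axes in cup (cols)
 [[ 0.6   0.    0.8 ]
 [ 0.   -1.   -0.  ]
 [ 0.8   0.01 -0.6 ]]
F [ 1.1  1.1 -1.2]
d cm [ 0.8 -0.1  0.7] rot [ 0.1 -0.1  0.3]
```

{"op": "step_arm", "data": {
  "series": [
    [[0.2,0,0.3,0,0,0,0.5],[0.4,0,0.6,0,0,0,0.5],[0.7,0,0.9,0,0,0,0.5],[0.9,0,1.2,0,0,0,0.5]]
  ]
}}

```text
clock: 13.52
eef_pos: [557.8, -249.6, 55.2]
tcp_rot: [-0.475, 0.758, -0.235, -0.379]
force: [8.7, 23.6, 8.4]
grip_width: 0.501
grasp_force: 11.8
```

Contact is about 25 N at TCP x=-44, which puts the pot centre at about x=+22, so it is home. I'll back out straight.

{"op": "step_arm", "data": {
  "series": [
    [[0,0,0,0,0,0,0.5],[0,0,0,0,0,0,0.5],[-0.3,0,-0.4,0,0,0,0.5],[-0.6,0,-0.8,0,0,0,0.5],[-1.2,0,-1.6,0,0,0,0.5],[-2.4,0,-3.2,0,0,0,0.5],[-3.6,0,-4.8,0,0,0,0.5],[-4.8,0,-6.4,0,0,0,0.5],[-6,0,-8,0,0,0,0.5],[-7.2,0,-9.6,0,0,0,0.5],[-8.4,0,-11.2,0,0,0,0.5],[-9.6,0,-12.8,0,0,0,0.5],[-10.8,0,-14.4,0,0,0,0.5],[-12.6,0,-16.8,0,0,0,0.5],[-12.6,0,-16.8,0,0,0,0.5]]
  ]
}}

```text
clock: 14.77
eef_pos: [650.9, -57.2, 54.9]
tcp_rot: [-0.477, 0.757, -0.236, -0.38]
force: [-0.4, 1.3, 0.8]
grip_width: 0.498
grasp_force: 0.0
```

```bash
cat >> h.py <<'E'
E
python3 -c "
from h import *
st(); go((-250,0,250),60); go((-250,0,330),89)"
```

```text
t 14.77 q [ 0.1    1.158  0.507  1.53  -0.75  -0.779] cup [-258.1    0.9   54.9]
tool axes in cup (cols)
 [[ 0.6   0.01  0.8 ]
 [ 0.01 -1.    0.  ]
 [ 0.8   0.   -0.6 ]]
F [-0.4  1.3  0.8]
d cm [ 16.1   0.2 -11.1] rot [  0.  -23.1   0.4]
d cm [ 22.5   0.2 -15.9] rot [  0.1 -52.1   0.4]
```

{"op": "step_arm", "data": {
  "series": [
    [[3.2,0,-2.4,0,-5,0,1],[6.4,0,-4.7,0,-11,0,1],[9.6,0,-7,0,-17,0,1],[12.8,0.1,-9.3,0,-23,0,1],[16,0.1,-11.6,0,-29,0,1],[19.2,0.2,-13.9,0,-35,0,1],[22.4,0.2,-16.2,0,-41,0,1],[26.5,0.2,-18.9,0,-47,0,1],[26.5,0.2,-18.9,0,-52,0,1],[26.5,0.2,-18.9,0,-52,0,1],[26.5,0.2,-18.9,0,-52,0,1]]
  ]
}}

```text
clock: 15.68
eef_pos: [644.8, -69.8, 381.6]
tcp_rot: [-0.529, 0.848, -0.004, -0.01]
force: [-0.0, 0.3, -0.2]
grip_width: 0.001
grasp_force: 0.0
```

```bash
python3 -c "
from h import *
st(); go((-20,-98,380),90); go((-20,-98,330),90)"
```

```text
t 15.68 q [-0.213  0.498  0.404  1.485 -0.02  -1.328] cup [-244.2    1.   381.6]
tool axes in cup (cols)
 [[ 1.   -0.    0.02]
 [-0.   -1.   -0.  ]
 [ 0.02  0.   -1.  ]]
F [-0.   0.3 -0.2]
d cm [22.4  9.9  0.7] rot [ 0.2 -1.3 -0.1]
d cm [22.3  9.8  5.7] rot [ 0.2 -1.3 -0.1]
```

{"op": "step_arm", "data": {
  "series": [
    [[4,1.8,0,0,0,0,1],[8,3.5,0,0,0,0,1],[12,5.3,0,0,-0.5,0,1],[16,7,0,0,-1,0,1],[20,8.8,0.3,0,-1.3,0,1],[22.4,9.9,0.7,0.2,-1.3,0,1],[22.3,9.8,3.7,0.2,-1.3,0,1],[22.3,9.8,5.2,0.2,-1.3,0,1],[22.3,9.8,5.2,0.2,-1.3,0,1],[22.3,9.8,5.2,0.2,-1.3,0,1]]
  ]
}}

```text
clock: 16.52
eef_pos: [458.3, -225.4, 331.3]
tcp_rot: [-0.531, 0.847, 0.004, -0.001]
force: [-0.4, 0.3, 1.0]
grip_width: 0.002
grasp_force: 0.0
```

```bash
python3 -c "
from h import *
st(); go((-20,-98,310),90)
shot('pics/f.png',(290,120,470,300),(280,170,400,300))"
```

```text
t 16.52 q [-6.020e-01  2.170e-01 -1.280e-01  1.235e+00  1.000e-03 -1.722e+00] cup [-22.6 -98.5 331.3]
tool axes in cup (cols)
 [[ 1.    0.   -0.  ]
 [ 0.   -1.   -0.01]
 [-0.    0.01 -1.  ]]
F [-0.4  0.3  1. ]
d cm [ 0.3 -0.1  2.1] rot [0.5 0.1 0.1]
top scale 2.194
side scale 3.292
```

View pics/f.png

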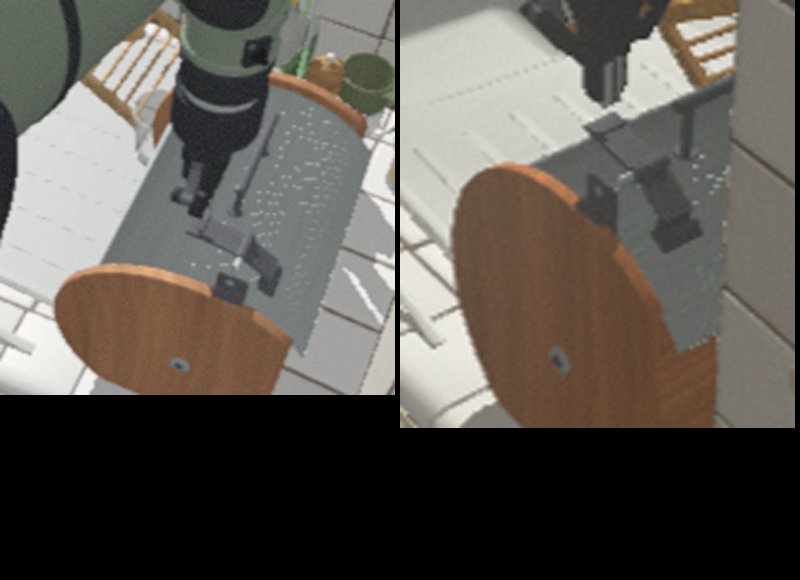

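The fingertips are right above the tail pad, at about (605,100) against the pad at (607,128) in the right crop. I'll press the tail about 16 mm.

{"op": "step_arm", "data": {
  "series": [
    [[0.3,0,1,0,0,0,1],[0.3,0,1.6,0,0,0,1],[0.3,0,2.2,0,0,0,1],[0.3,0,2.7,0,0,0,1],[0.3,0,3.1,0,0,0,1],[0.3,0,3.1,0,0,0,1],[0.3,0,3.1,0,0,0,1],[0.3,0,3.1,0,0,0,1],[0.3,0,3.1,0,0,0,1],[0.3,0,3.1,0,0,0,1]]
  ]
}}

```text
clock: 17.45
eef_pos: [457.9, -229.3, 303.1]
tcp_rot: [-0.53, 0.848, 0.001, 0.001]
force: [1.9, 1.5, 3.4]
grip_width: -0.002
grasp_force: 1.7
```

```bash
cat >> h.py <<'E'
def bar():
    "dark pixels near where the bar middle (and its halves) must be, open and shut, in the top view"
    a=cv2.cvtColor(manip.read_camera("top"),cv2.COLOR_RGB2GRAY)
    for nm,p in(("shut",(-185,146)),("open",(7,307))):
        print(nm,[(int(a[v-2:v+3,u-2:u+3].min()),int(np.median(a[v-6:v+7,u-6:u+7]))) for u,v in[proj("top",w(Q,(p[0],y,p[1]))).round().astype(int) for y in(-30,0,30)]])
E
python3 -c "
from h import *
st(); bar()"
```

```text
t 17.45 q [-0.61   0.225 -0.189  1.159  0.003 -1.728] cup [-18.9 -97.1 303.1]
tool axes in cup (cols)
 [[ 1.  0. -0.]
 [ 0. -1. -0.]
 [-0.  0. -1.]]
F [1.9 1.5 3.4]
shut [(214, 215), (214, 215), (201, 215)]
open [(70, 121), (38, 85), (40, 119)]
```

The tail is pressed about 13 mm but the bar is still at the top. I'll press a little farther.

{"op": "step_arm", "data": {
  "series": [
    [[0,0,0.3,0,0,0,1],[0,0,0.5,0,0,0,1],[0,0,0.5,0,0,0,1],[0,0,0.5,0,0,0,1],[0,0,0.5,0,0,0,1],[0,0,0.5,0,0,0,1],[0,0,0.5,0,0,0,1],[0,0,0.5,0,0,0,1],[0,0,0.5,0,0,0,1],[0,0,0.5,0,0,0,1]]
  ]
}}

```text
clock: 18.33
eef_pos: [457.8, -229.5, 297.9]
tcp_rot: [-0.53, 0.848, 0.001, 0.001]
force: [-0.1, -0.9, 4.0]
grip_width: 0.002
grasp_force: 2.2
```

```bash
python3 -c "
from h import *
st(); bar()"
```

```text
t 18.33 q [-0.61   0.228 -0.198  1.146  0.002 -1.728] cup [-18.7 -97.1 297.9]
tool axes in cup (cols)
 [[ 1.  0. -0.]
 [ 0. -1. -0.]
 [-0.  0. -1.]]
F [-0.1 -0.9  4. ]
shut [(214, 216), (214, 215), (200, 215)]
open [(38, 119), (36, 71), (46, 117)]
```

{"op": "step_arm", "data": {
  "series": [
    [[0,0,0.2,0,0,0,1],[0,0,0.3,0,0,0,1],[0,0,0.3,0,0,0,1],[0,0,0.3,0,0,0,1],[0,0,0.3,0,0,0,1],[0,0,0.3,0,0,0,1],[0,0,0.3,0,0,0,1],[0,0,0.3,0,0,0,1]]
  ]
}}

```text
clock: 19.05
eef_pos: [458.0, -229.8, 296.7]
tcp_rot: [-0.53, 0.848, 0.0, 0.001]
force: [-2.4, 1.0, 14.8]
grip_width: 0.001
grasp_force: 7.5
```

```bash
python3 -c "
from h import *
st(); bar()
a=manip.read_camera('top')[120:300,290:470,::-1].astype(int)
cv2.imwrite('pics/g.png',a)
g=cv2.cvtColor(a.astype(np.uint8),cv2.COLOR_BGR2GRAY)
p=cv2.resize(cv2.imread('pics/f.png',0)[:394,:394],(180,180),interpolation=cv2.INTER_AREA)
d=cv2.absdiff(g,p)>40
n,l,s,c=cv2.connectedComponentsWithStats(d.astype(np.uint8))
print([(s[i].tolist()) for i in range(1,n) if s[i][4]>25])
"
```

```text
t 19.05 q [-0.61   0.227 -0.202  1.141  0.002 -1.728] cup [-18.5 -96.9 296.7]
tool axes in cup (cols)
 [[ 1.  0. -0.]
 [ 0. -1.  0.]
 [-0. -0. -1.]]
F [-2.4  1.  14.8]
shut [(79, 215), (86, 200), (86, 211)]
open [(38, 121), (36, 67), (49, 120)]
[[0, 0, 77, 123, 1343], [74, 0, 8, 8, 43], [114, 0, 9, 8, 42], [79, 7, 42, 45, 968], [115, 17, 9, 13, 45], [78, 42, 4, 14, 31], [85, 52, 36, 56, 324], [82, 54, 32, 11, 78], [31, 57, 48, 66, 696], [79, 61, 5, 15, 51], [159, 64, 10, 21, 110], [83, 77, 8, 15, 52], [107, 83, 7, 16, 43], [149, 87, 11, 21, 37], [87, 109, 15, 7, 42], [115, 121, 12, 15, 68], [133, 142, 12, 19, 56]][ WARN:0@1.293] global loadsave.cpp:1063 imwrite_ Unsupported depth image for selected encoder is fallbacked to CV_8U.
```

The bar now shows dark at its shut place, so the shutter has come down. I'll lift off the catch and let it settle.

{"op": "step_arm", "data": {
  "series": [
    [[0,0,-2,0,0,0,1],[0,0,-5,0,0,0,1],[0,0,-9,0,0,0,1],[0,0,-13,0,0,0,1],[0,0,-16,0,0,0,1],[0,0,-16,0,0,0,1],[0,0,-16,0,0,0,1],[0,0,-16,0,0,0,1],[0,0,-16,0,0,0,1],[0,0,-16,0,0,0,1],[0,0,-16,0,0,0,1],[0,0,-16,0,0,0,1],[0,0,-16,0,0,0,1],[0,0,-16,0,0,0,1],[0,0,-16,0,0,0,1],[0,0,-16,0,0,0,1],[0,0,-16,0,0,0,1],[0,0,-16,0,0,0,1],[0,0,-16,0,0,0,1],[0,0,-16,0,0,0,1]]
  ]
}}

```text
clock: 20.82
eef_pos: [457.9, -229.8, 454.9]
tcp_rot: [-0.53, 0.848, 0.001, 0.001]
force: [-0.2, 0.2, -0.7]
grip_width: 0.004
grasp_force: 0.0
```

```bash
python3 -c "
from h import *
st(); bar()
a=manip.read_camera('top')[:,:,::-1].copy(); cv2.imwrite('pics/h.png',a)
g=cv2.cvtColor(a,cv2.COLOR_BGR2GRAY); o=cv2.cvtColor(cv2.imread('pics/top0.png'),cv2.COLOR_BGR2GRAY)
for nm,G in(('now',g),('t0',o)):
  for y in (-30,30):
    u,v=proj('top',w(Q,(-185,y,146))).round().astype(int); print(nm,y,u,v,G[v,u-10:u+11].tolist())
"
```

```text
t 20.82 q [-0.611  0.21   0.17   1.533  0.003 -1.729] cup [-18.5 -97.  454.9]
tool axes in cup (cols)
 [[ 1.  0. -0.]
 [ 0. -1. -0.]
 [-0.  0. -1.]]
F [-0.2  0.2 -0.7]
shut [(86, 198), (87, 212), (81, 210)]
open [(119, 124), (117, 124), (119, 124)]
now -30 322 213 [217, 217, 217, 217, 217, 216, 218, 218, 192, 132, 97, 94, 170, 212, 215, 214, 215, 215, 214, 214, 214]
now 30 332 196 [217, 215, 216, 216, 215, 217, 215, 198, 153, 123, 98, 106, 171, 212, 213, 207, 178, 122, 86, 77, 98]
t0 -30 322 213 [97, 96, 98, 94, 94, 102, 153, 177, 155, 104, 71, 70, 133, 172, 177, 176, 175, 175, 175, 174, 175]
t0 30 332 196 [179, 179, 177, 179, 177, 181, 179, 159, 116, 90, 77, 77, 134, 171, 176, 165, 141, 93, 63, 59, 70]
```

The bar's pixel profile matches its first, shut position exactly, and nothing is left at the open position. The shutter is fully shut, so I'll hand in.

```bash
python3 -c "
from cell import manip
print(manip.sign_off())"
```

```text
the job is handed in; nothing more can be done
None
```

The job is handed in at about 21 s: the shutter locked open and was later seen fully shut, and the pot was slid in until about 25 N of contact (its centre at about x = +22 mm), but neither camera could see the pot or the jars inside, so their final positions are inferred from that force and the geometry.

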